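# Swing the plate reader's head over the lone dish and take a reading

## Robot

A 6-joint arm with a two-finger parallel gripper is mounted at the origin on a cart in front of the work surface, level with it; the furniture and walls round the work are solid. World frame = base frame: x ahead of the robot, y to its left, z up, the work surface at z = 0. Lengths are in m, angles in rad, forces in N, time in s.
With the tool pointing down it reaches from about 0.3 to 0.775 m from the base axis. Payload 14.6 kg.
Tool frame: the origin (TCP) lies at the very end of the fingers, on their centre line; the grasp point (between the pads) lies 19 mm behind it; z points along the fingers, y is the line along which they close (so a half turn about z gives the same grasp; the last joint's range is limited). The gripper opens to 94 mm and grips with 3 to 60 N. Pads are 16 mm wide; open, the fingers measure 119 mm over their backs; the gripper's body (75 mm by 177 mm) begins 78 mm behind the grasp point.
Start: joints at [1.07, 0.3, 1.521, -0, 1.321, -0.067], TCP at [0.231, 0.499, 0.205] pointing down, gripper open.
Joint ranges: [-3.03, 3.03], [-0.79, 2.21], [0.23, 2.52], [-1.04, 4.18], [0, 3.07], [-2.55, 2.55]. Speed limits (rad/s): [2.22, 2.22, 2.57, 3.14, 3.14, 3.14].

## Interface

Orientations are given as [roll, pitch, yaw] about the fixed x, y, z axes, in that order (R = Rz(yaw) Ry(pitch) Rx(roll)).
In Python, from station import ctrl gives the robot as it stands.
- The arm moves only by the tool move_arm, never from a script. Its argument "increments" is a list of rows, each a list of 7 numbers: the opening, from 0 (shut) to 1 (fully open), then the shift along the tool's x, y, z in units of 50 mm (1.0 is 50 mm), then the turn, a rotation vector about the tool's x, y, z in rad. In form: [[claw, tx, ty, tz, rx, ry, rz], ...]. A call has 1 to 20 rows; each row shifts and turns the commanded pose from where the row before left it, along the tool's axes as they then stand; what a row does not reach is not made up. A row lasts 1/10 s, in which the tool goes at most 50 mm and 8.59 degrees, less where a joint would pass 70% of its speed; a pose out of reach is approached as far as the arm can. A call is refused whole if a number of a shift passes 1 or a number of a turn 0.15, either way. A call with a gripper value outside its range is refused whole. The fingers move at their own pace and stop on an object; "force" is the grip in N (left out, the last holds). Time passes only in rows, so rows that do not move let the fingers close. It gives the time, the measured TCP pose, the force, the opening and the grip force at its end, in the units of the state.
- ctrl.get_obs(): the state, without advancing time (a new reading comes with each control period).
- ctrl.camera(name): name is "side" or "top" or "wrist"; returns a dict with "color" (400x640x3 uint8, blue, green, red), "K" (3x3 intrinsics, pixels), "pose" (4x4, takes a point from camera to world coordinates); the wrist camera has in their place "tool_from_camera" (4x4, takes a point from camera to tool coordinates, whose origin is the TCP and whose axes are the flange's). Camera axes: x right, y down, z forward; pixel columns grow to the right and rows downward; lengths in m; the calibration is good to about 2 mm. A picture is of the moment at which its call begins: read the wrist's pose just before it. There is no depth.
- ctrl.hand_in(): hands the job in; it is judged then, once.
Trained networks look in a picture, given as the dict that the camera call returned (one of the last four; its "shot" number tells which), for a name from the list of things; names that differ only in an ending like _2 or _b are one class to them, and where a whole thing is asked for, a point or a joint stands for the part that bears it (a point fixed in the world has none). Each returns a list of dicts, best first, with "conf" (0 to 1); they miss things now and then, are a little off and sometimes report something else, mostly with a low value. They report only what shows in the picture. A call takes as long as a camera call.
- ctrl.cut_out(name, picture): "mask" (400x640 bool, what is visible of it) and "centre" ([row, column] in pixels, amid what is visible of it).
The state is a dict: "time_s": time; "qpos": joint angles; "joint_vel": joint speeds; "tau": joint torques, N m; "ee_pos": TCP position; "eef_rot": TCP orientation; "force": force on the tool from outside, world axes, zero at the start; "moment": the same for the moment, N m; "grip_width": finger opening in m; "grip_force": force on a finger pad.
Only numpy, scipy, OpenCV 4.12 (cv2) and the standard library are available. Lean on these libraries where they do the work, as an engineer would, in place of code of your own. Each camera call takes 0.05 s, during which the arm holds its last target. There are 200 camera calls.

## Task

With one finger, gently push the plate reader's swing arm round, without gripping it, until its reading head is centred over the petri dish that stands alone (not the stack of two dishes, nor the foam disc). Only then press the button on top of the pillar fully down and let it come up again, leaving the head over the dish. Pinch or pick up nothing, and do not shift the dishes or the foam disc.

Things in the scene. Friction and masses are not known exactly. Their poses are not given: they have to be found in the camera images.
- reader: Bench plate reader, screwed down: white round foot (128 mm diameter, 17 mm high) with a slim vertical pillar (34 mm diameter) carrying the swing arm and, on top, the read button. Origin on the pillar axis at the bench surface, z up. Its -x axis is the direction in which the arm points when joint swing_arm reads 0.
- swing_arm (a joint): Angle of the horizontal swing arm about the pillar's vertical axis, rad, positive anticlockwise from above, stops at -1.45 and 1.45. At angle a the head lies 150 mm from the pillar axis in direction (-cos a, -sin a) of the reader's x and y axes. Turns against a steady friction of about 0.14 N m (2 N at 75 mm from the axis); no spring, stays where it is left.
- head (a point): Centre of the lens under the reading head, a white drum of 64 mm diameter at the end of the arm, 150 mm from the pillar axis; it reaches from 70 to 118 mm above the bench. The point lies 72 mm above the bench.
- read_button (a joint): Travel of the read button on top of the pillar: 0 up, 0.006 m fully down. Sprung: about 5 N hold it fully down, and it comes up by itself.
- read_button_top (a point): Centre of the top of the black read button (28 mm diameter), pressed straight down; it is the highest point of the reader. Nothing stands above it.
- single_dish: Round petri dish standing alone, loose, 90 mm diameter, 15 mm high. Origin at the centre of its underside. The head is to stand over it; it is not to be moved. It, the stack and the foam disc stand in any order round the reader, under the path of the head.
- stack_low: Lower dish of a loose stack of two equal petri dishes (90 mm diameter, the stack 30 mm high). Origin at the centre of its underside. A bystander.
- stack_top: Upper dish of the stack, origin at the centre of its underside, about 15 mm above the bench. A bystander.
- float_disc: Loose round foam tube float, 66 mm diameter, 13 mm high, with a few holes. Origin at the centre of its underside. A bystander.
- bar (a point): Middle of the arm's straight bar, 75 mm from the pillar axis, 100 mm above the bench: where to push it sideways. The bar (aluminium side rails swing_arm_c0, swing_arm_c1 on a dark core) is 16 mm wide and 26 mm tall (underside 87 mm, top 113 mm above the bench), bare from the hub at 28 mm to the head at 118 mm from the axis.

How it is judged:
On the way, in this order (a step that is already met when the one before it is completed fails the run):
1. the reading head has been brought to rest centred over the lone dish (horizontal distance between head and single_dish below 0.015 m and velocity of joint swing_arm between -0.05 and 0.05 rad/s), for 0.3 s.
2. the read button is pressed fully down with the head over the lone dish (horizontal distance between head and single_dish below 0.015 m and value of joint read_button above 0.005 m), for 0.05 s.
At the end, for the whole second after the job is handed in: The head's centre is within 15 mm (horizontally) of the lone dish's centre and at rest, the button has been pressed down (beyond 5 of its 6 mm) with the head there and is up again (within 1.5 mm), and the dishes and foam disc are within 12 mm of where they stood (all of step 1 and value of joint read_button below 0.0015 m and not (distance of single_dish from where it was at the start of the episode above 0.012 m) and not (distance of stack_low from where it was at the start of the episode above 0.012 m) and not (distance of stack_top from where it was at the start of the episode above 0.012 m) and not (distance of float_disc from where it was at the start of the episode above 0.012 m)); the robot touches nothing.
It fails at once if the button is pressed while the head is not over the lone dish (not (horizontal distance between head and single_dish below 0.015 m) and value of joint read_button above 0.003 m).
It fails at once if a dish or the foam disc is lifted, carried or shoved more than 12 mm (distance of any of single_dish, stack_low, stack_top, float_disc from where it was at the start of the episode above 0.012 m).
It fails at once if the arm is flung round (faster than 2.5 rad/s) (velocity of joint swing_arm above 2.5 rad/s or velocity of joint swing_arm below -2.5 rad/s).
It fails at once if the arm's bar is pinched (the fingers press on both its sides at once) (contact force between the fingers and swing_arm_c0 above 1 N and contact force between the fingers and swing_arm_c1 above 1 N).
It also fails if it takes over 48 s, if anything falls off the work surface, if the arm or the gripper's body presses on something with over 40 N, if the wrist force passes 120 N, or if a joint passes its speed limit or range.

## Working session

There is one attempt and no reset: what is moved stays moved. The work goes in short steps, Python scripts to look and compute and a tool call to move; the robot and the scene stay as the last step left them, time stands still between calls to the robot, and variables do not carry over. Pictures are saved under pics/ and viewed, at most 10 in all, crops included, and the job is handed in when it is done.

Besides the shell and the picture viewer there is one more tool, called after "Call:" by a JSON object that holds its "name" and its "arguments", one argument or row to a line. move_arm: Moves the arm, as the interface text tells. Its arguments: {"type":"object","properties":{"increments":{"type":"array","items":{"type":"array","items":{"type":"number"}}},"force":{"type":"number"}},"required":["increments"]}

```bash
mkdir -p pics; cat > h.py <<'E'
import numpy as np, cv2
from station import ctrl
def ray(c,px):
    d=np.linalg.inv(c["K"])@[px[0],px[1],1]; T=c["pose"]; d=T[:3,:3]@d
    return T[:3,3],d/np.linalg.norm(d)
def onz(c,px,z):
    o,d=ray(c,px); return o+d*(z-o[2])/d[2]
def proj(c,p):
    T=np.linalg.inv(c["pose"]); q=c["K"]@(T[:3,:3]@p+T[:3,3]); return q[:2]/q[2]
E
python3 - <<'E'
from h import *
o=ctrl.get_obs(); print(o["ee_pos"],o["eef_rot"],o["time_s"],o["grip_width"])
for n in ("top","side"):
    c=ctrl.camera(n); cv2.imwrite(f"pics/{n}0.png",c["color"]); print(n,np.round(c["pose"],3).tolist(), c["K"].tolist())
    for k in ("reader","swing_arm","head","read_button","single_dish","stack_top","stack_low","float_disc"):
        for r in ctrl.cut_out(k,c)[:2]:
            m=r["mask"]; ys,xs=np.nonzero(m); print(k,round(r["conf"],2),np.round(r["centre"]),m.sum(),xs.min(),xs.max(),ys.min(),ys.max(),np.round(onz(c,r["centre"][::-1],.015),3))
E
```

```text
[0.23106026 0.49881609 0.20489177] [-3.14045636e+00 -8.71985630e-05  2.70776691e+00] 0.0 0.09395336910974121
top [[-0.017, -0.976, 0.218, 0.376], [-1.0, 0.018, 0.002, 0.092], [-0.006, -0.218, -0.976, 0.947], [0.0, 0.0, 0.0, 1.0]] [[375.4642814950063, 0.0, 317.25920625404643], [0.0, 375.4642814950063, 206.02304805472227], [0.0, 0.0, 1.0]]
reader 0.81 [218. 319.] 2832 279 354 186 270 [0.553 0.09  0.015]
swing_arm 0.86 [247. 302.] 1062 279 340 198 269 [0.481 0.133 0.015]
head 0.91 [242. 302.] 1225 278 341 196 270 [0.493 0.134 0.015]
read_button 0.62 [198. 329.] 127 324 335 191 203 [0.605 0.064 0.015]
read_button 0.33 [246. 302.] 1127 279 341 195 270 [0.484 0.135 0.015]
single_dish 0.64 [229. 273.] 1004 254 290 211 246 [0.527 0.206 0.015]
stack_top 0.91 [251. 368.] 1091 351 387 234 270 [ 0.469 -0.029  0.015]
float_disc 0.58 [269. 322.] 473 311 336 254 280 [0.426 0.085 0.015]
side [[0.814, -0.223, 0.537, 0.089], [-0.581, -0.29, 0.76, -0.576], [-0.013, -0.931, -0.366, 0.435], [0.0, 0.0, 0.0, 1.0]] [[426.31395776054677, 0.0, 324.06750139502867], [0.0, 426.31395776054677, 200.16038540974714], [0.0, 0.0, 1.0]]
swing_arm 0.94 [207. 293.] 1790 249 351 198 226 [0.613 0.303 0.015]
head 0.71 [208. 289.] 1804 249 351 198 226 [0.601 0.304 0.015]
head 0.67 [294. 321.] 290 297 345 287 301 [ 0.444 -0.06   0.015]
read_button 0.51 [191. 337.] 100 331 344 187 194 [0.777 0.333 0.015]
single_dish 0.56 [231. 284.] 677 266 304 221 242 [0.521 0.197 0.015]
stack_top 0.93 [278. 320.] 1356 296 345 262 295 [ 0.472 -0.018  0.015]
stack_low 0.89 [295. 322.] 386 296 346 285 302 [ 0.443 -0.065  0.015]
stack_low 0.48 [265. 277.] 617 258 291 256 277 [0.433 0.071 0.015]
float_disc 0.68 [266. 273.] 622 258 290 256 278 [0.424 0.073 0.015]
```

View pics/top0.png

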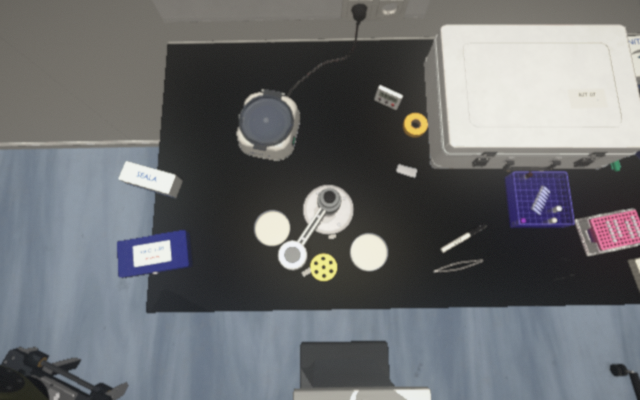

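View pics/side0.png

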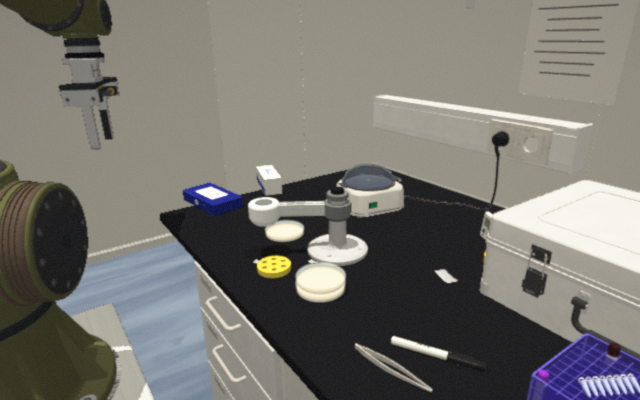

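The top view shows the lone dish at about (272,229), the stack at (369,252), the foam disc at (323,267), the head at (292,255) and the button at (329,198). The side view confirms two layers at (320,283), so that is the stack. Next I triangulate the button, head and dish.

```bash
cat > m.py <<'E'
from h import *
def tri(a,pa,b,pb):
    o1,d1=ray(a,pa);o2,d2=ray(b,pb)
    s=np.linalg.lstsq(np.c_[d1,-d2],o2-o1,rcond=None)[0]
    p,q=o1+s[0]*d1,o2+s[1]*d2; return (p+q)/2,np.linalg.norm(p-q)
def circ(c,r,z):  # fit circle of the mask outline on plane z
    k=max(cv2.findContours(r["mask"].astype("uint8"),0,1)[0],key=cv2.contourArea)[:,0]
    P=np.array([onz(c,p,z)[:2] for p in k]); h=cv2.convexHull(P.astype("float32"))
    (x,y),rad=cv2.minEnclosingCircle(h); return np.round([x,y,rad],4)
E
python3 - <<'E'
from m import *
t=ctrl.camera("top"); s=ctrl.camera("side")
f=lambda k,c:ctrl.cut_out(k,c)[0]
for k,z in (("single_dish",.015),("stack_top",.03),("float_disc",.013)): print(k,circ(t,f(k,t),z),circ(s,f(k,s),z))
bt,bs=f("read_button",t)["centre"],f("read_button",s)["centre"]
p,e=tri(t,bt[::-1],s,bs[::-1]);print("button",p,e)
# dish triangulation check
print(tri(t,f("single_dish",t)["centre"][::-1],s,f("single_dish",s)["centre"][::-1]))
for n,c in (("t",t),("s",s)):
    x,y=(270,170) if n=="t" else (240,180)
    cv2.imwrite(f"pics/z{n}.png",cv2.resize(c["color"][y:y+110,x:x+130],None,fx=6,fy=5.4,interpolation=2))
E
```

```text
single_dish [0.5295 0.2075 0.0465] [0.5243 0.1962 0.0558]
stack_top [ 0.4646 -0.0299  0.0453] [ 0.4627 -0.0393  0.0569]
float_disc [0.4304 0.0817 0.0334] [0.4267 0.0746 0.0429]Traceback (most recent call last):
  File "<stdin>", line 5, in <module>
  File "<stdin>", line 3, in <lambda>
IndexError: list index out of range
```

```bash
python3 - <<'E'
from m import *
t=ctrl.camera("top"); s=ctrl.camera("side")
for n,c in (("t",t),("s",s)):
    for r in ctrl.cut_out("read_button",c): print(n,"btn",r["conf"],r["centre"])
    x,y=(270,170) if n=="t" else (240,180)
    cv2.imwrite(f"pics/z{n}.png",cv2.resize(c["color"][y:y+110,x:x+130],None,fx=6,fy=5,interpolation=2))
p,e=tri(t,(329,197.5),s,(337,190.5));print("button",p,e)
B=t["color"].min(2)
# hypothesised axis: foot circle from bright mask of reader
r=ctrl.cut_out("reader",t)[0]["mask"]; 
for z in (.15,.16,.17,.18,.19,.2): print(z,onz(t,(329,197.5),z)[:2],onz(s,(337,190.5),z)[:2])
for r in ctrl.cut_out("head",t)[:1]:
    print("head px",r["centre"]); 
print("head z.118", onz(t,(292,255),.118), "dish-foot", onz(t,(328.5,210),.017))
E
```

```text
t btn 0.55 [195.5, 328.1]
s btn 0.52 [191.9, 337.8]
button [0.57604299 0.06738814 0.1382394 ] 0.00010850326620462238
0.15 [0.57318352 0.06772129] [0.55666966 0.04186706]
0.16 [0.57071161 0.06802896] [0.54025124 0.0201645 ]
0.17 [0.56823969 0.06833663] [ 0.52383282 -0.00153807]
0.18 [0.56576778 0.06864431] [ 0.5074144  -0.02324064]
0.19 [0.56329586 0.06895198] [ 0.49099598 -0.04494321]
0.2 [0.56082395 0.06925965] [ 0.47457756 -0.06664578]
head px [247.3, 298.0]
head z.118 [0.45248649 0.15119751 0.118     ] dish-foot [0.57351264 0.06568476 0.017     ]
```

View pics/zt.png

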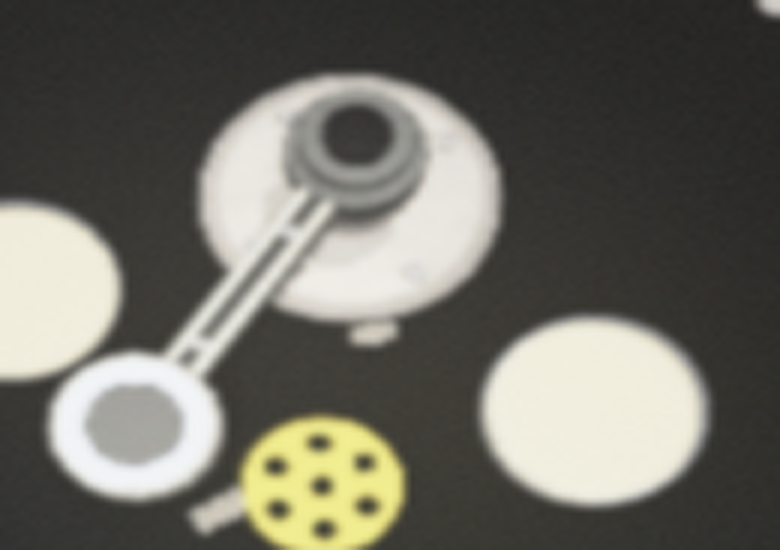

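View pics/zs.png

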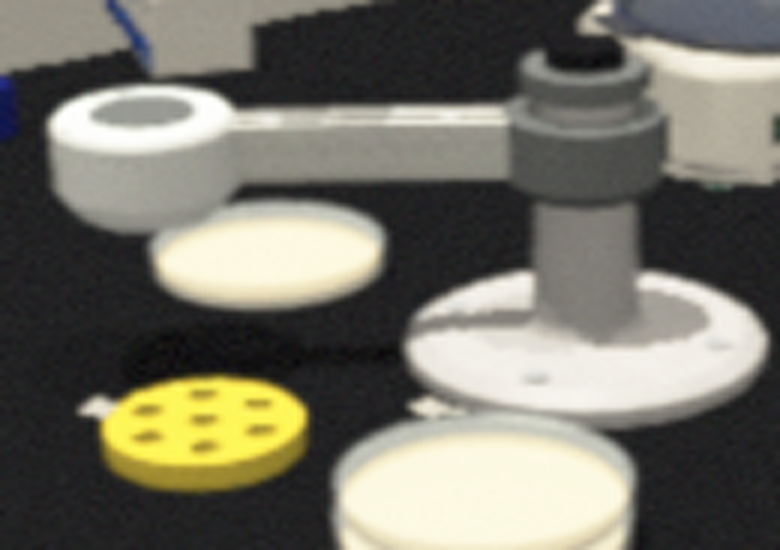

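Call:
{"name": "move_arm", "arguments": {
  "increments": [
    [0, 0, 0, 0, 0, 0, 0.137],
    [0, 0, 0, 0, 0, 0, 0.137],
    [0, 0, 0, 0, 0, 0, 0.137],
    [0, 0, 0, 0, 0, 0, 0.137],
    [0, 0, 0, 0, 0, 0, 0.137],
    [0, 0, 0, 0, 0, 0, 0.137],
    [0, -0.69, 0.166, 0, 0, 0, 0],
    [0, -0.69, 0.166, 0, 0, 0, 0],
    [0, -0.69, 0.166, 0, 0, 0, 0],
    [0, -0.69, 0.166, 0, 0, 0, 0],
    [0, -0.69, 0.166, 0, 0, 0, 0],
    [0, -0.69, 0.166, 0, 0, 0, 0],
    [0, -0.69, 0.166, 0, 0, 0, 0],
    [0, -0.69, 0.166, 0, 0, 0, 0],
    [0, -0.69, 0.166, 0, 0, 0, 0],
    [0, -0.69, 0.166, 0, 0, 0, 0],
    [0, -0.69, 0.166, 0, 0, 0, 0],
    [0, -0.69, 0.166, 0, 0, 0, 0],
    [0, -0.69, 0.166, 0, 0, 0, 0],
    [0, -0.69, 0.166, 0, 0, 0, 0]
  ],
  "force": 5
}}

```text
time_s: 3.7
ee_pos: [0.4919, 0.0744, 0.2056]
eef_rot: [3.141, 0.0, 1.886]
force: [0.4, 0.0, -1.0]
grip_width: 0.0004
grip_force: 0.0
```

Call:
{"name": "move_arm", "arguments": {
  "increments": [
    [0, 0, 0, 0.44, 0, 0, 0],
    [0, 0, 0, 0.44, 0, 0, 0],
    [0, 0, 0, 0.44, 0, 0, 0],
    [0, 0, 0, 0.44, 0, 0, 0],
    [0, 0, 0, 0.44, 0, 0, 0],
    [0, 0, 0, 0, 0, 0, 0]
  ]
}}

```text
time_s: 4.3
ee_pos: [0.49, 0.0757, 0.0932]
eef_rot: [-3.137, -0.001, 1.886]
force: [-0.1, -0.2, 1.2]
grip_width: 0.0004
grip_force: 0.0
```

```bash
python3 - <<'E'
from m import *
s=ctrl.camera("side");cv2.imwrite("pics/side1.png",s["color"][130:330,180:440].repeat(3,0).repeat(3,1))
ax=np.array([.5755,.067]); 
for deg in (146,140,132,124,116,110,108):
    a=np.radians(deg);u=np.array([np.cos(a),np.sin(a)]);n=np.array([np.sin(a),-np.cos(a)])
    print(deg,np.round(ax+.075*u-.022*n,4))
E
```

```text
146 [0.501  0.0907]
140 [0.5039 0.0984]
132 [0.509 0.108]
124 [0.5153 0.1169]
116 [0.5228 0.1248]
110 [0.5292 0.13  ]
108 [0.5314 0.1315]
```

View pics/side1.png

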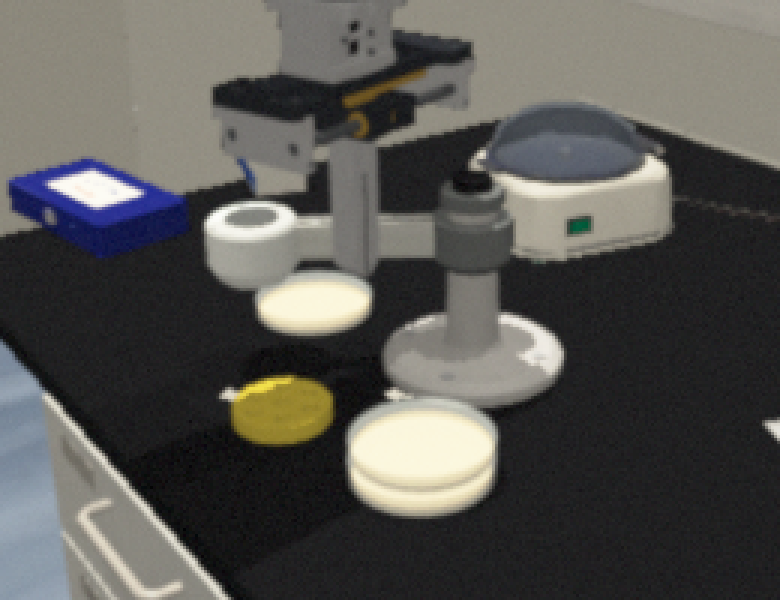

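The finger (355,200 in the crop) hangs beside the bar between head and hub, with nothing touched. I push gently, stopping short of the target to measure.

Call:
{"name": "move_arm", "arguments": {
  "increments": [
    [0, 0.041, 0.047, 0, 0, 0, 0],
    [0, 0.041, 0.047, 0, 0, 0, 0],
    [0, 0.041, 0.047, 0, 0, 0, 0],
    [0, 0.041, 0.047, 0, 0, 0, 0],
    [0, 0.041, 0.047, 0, 0, 0, 0],
    [0, 0.041, 0.047, 0, 0, 0, 0],
    [0, 0.041, 0.047, 0, 0, 0, 0],
    [0, 0.041, 0.047, 0, 0, 0, 0],
    [0, 0.041, 0.047, 0, 0, 0, 0],
    [0, 0.041, 0.047, 0, 0, 0, 0],
    [0, 0.041, 0.047, 0, 0, 0, 0],
    [0, 0.041, 0.047, 0, 0, 0, 0],
    [0, 0.029, 0.046, 0, 0, 0, 0],
    [0, 0.029, 0.046, 0, 0, 0, 0],
    [0, 0.029, 0.046, 0, 0, 0, 0],
    [0, 0.029, 0.046, 0, 0, 0, 0],
    [0, 0.029, 0.046, 0, 0, 0, 0],
    [0, 0.029, 0.046, 0, 0, 0, 0],
    [0, 0.029, 0.046, 0, 0, 0, 0],
    [0, 0.029, 0.046, 0, 0, 0, 0]
  ]
}}

```text
time_s: 6.35
ee_pos: [0.5245, 0.1249, 0.0954]
eef_rot: [-3.141, -0.0, 1.886]
force: [-0.9, -2.1, 0.8]
grip_width: 0.0006
grip_force: 0.9
```

```bash
python3 - <<'E'
from m import *
t=ctrl.camera("top"); cv2.imwrite("pics/top2.png",t["color"][170:290,240:400].repeat(5,0).repeat(5,1))
for r in ctrl.cut_out("head",t)[:1]: print(r["conf"],r["centre"],circ(t,r,.118))
E
```

```text
0.45 [230.4, 260.3] [0.5038 0.2213 0.0196]
```

View pics/top2.png

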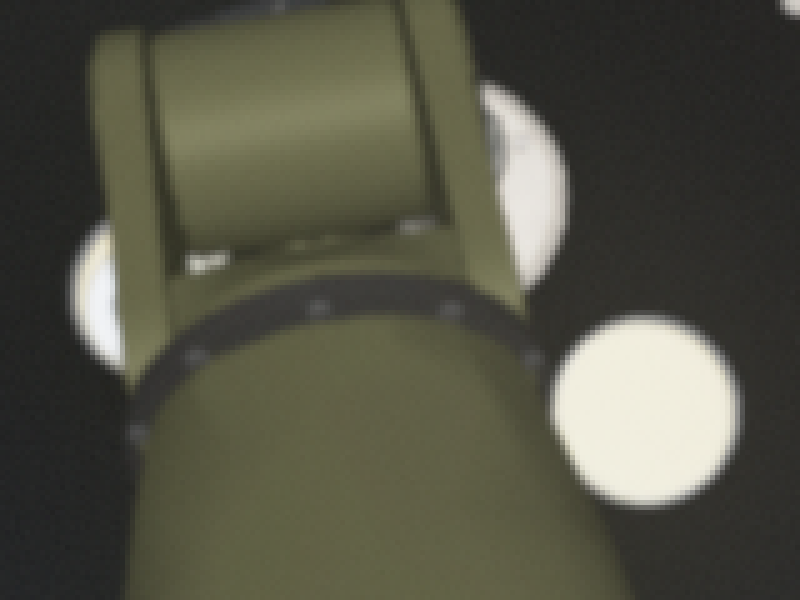

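The arm hides the head from above at (85,290 in the crop). I finish the push by geometry, then back off, lift and look.

Call:
{"name": "move_arm", "arguments": {
  "increments": [
    [0, 0.016, 0.036, 0, 0, 0, 0],
    [0, 0.016, 0.036, 0, 0, 0, 0],
    [0, 0.016, 0.036, 0, 0, 0, 0],
    [0, 0.016, 0.036, 0, 0, 0, 0],
    [0, 0.016, 0.036, 0, 0, 0, 0],
    [0, 0, 0, 0, 0, 0, 0],
    [0, 0, 0, 0, 0, 0, 0],
    [0, 0, -0.1, 0, 0, 0, 0],
    [0, 0, -0.4, 0, 0, 0, 0],
    [0, 0, -0.4, 0, 0, 0, 0],
    [0, 0, 0, -0.5, 0, 0, 0],
    [0, 0, 0, -0.6, 0, 0, 0],
    [0, 0, 0, -0.6, 0, 0, 0],
    [0, 0, 0, -0.5, 0, 0, 0],
    [0, -0.8, 0, 0, 0, 0, 0],
    [0, -0.8, 0, 0, 0, 0, 0],
    [0, -0.8, 0, 0, 0, 0, 0],
    [0, -0.8, 0, 0, 0, 0, 0],
    [0, -0.8, 0, 0, 0, 0, 0],
    [0, -0.8, 0, 0, 0, 0, 0]
  ]
}}

```text
time_s: 8.45
ee_pos: [0.5633, -0.1125, 0.2055]
eef_rot: [3.141, 0.0, 1.886]
force: [0.2, -0.8, -0.1]
grip_width: 0.0003
grip_force: 0.0
```

```bash
python3 - <<'E'
from m import *
t=ctrl.camera("top"); cv2.imwrite("pics/top3.png",t["color"][170:290,240:400].repeat(5,0).repeat(5,1))
for k,z in (("head",.118),("swing_arm",.113),("single_dish",.015),("stack_top",.03),("float_disc",.013),("read_button",.138)):
  for r in ctrl.cut_out(k,t)[:1]: print(k,r["conf"],r["centre"],circ(t,r,z))
# expected pixel of head top when exactly over the dish
print(proj(t,np.array([.5289,.2095,.118])),ctrl.get_obs()["time_s"])
E
```

```text
head 0.65 [216.0, 279.2] [0.5479 0.1377 0.104 ]
swing_arm 0.89 [217.7, 276.4] [0.542  0.1405 0.1002]
single_dish 0.91 [240.2, 278.2] [0.524  0.2059 0.044 ]
stack_top 0.58 [251.6, 371.5] [ 0.4645 -0.0302  0.0457]
float_disc 0.66 [197.1, 325.9] [0.6078 0.0626 0.0158]
read_button 0.63 [197.9, 329.1] [0.5773 0.0662 0.0142]
[265.91898579 221.25623843] 8.8
```

View pics/top3.png

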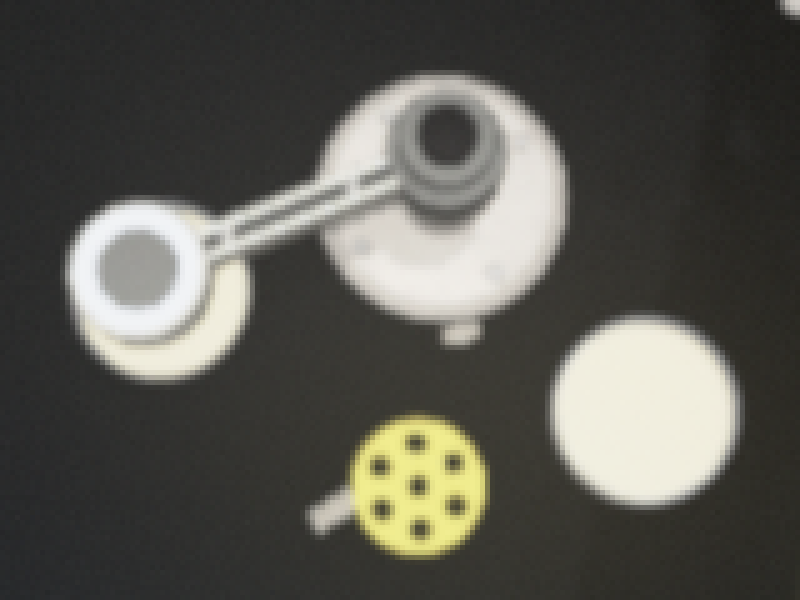

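```bash
python3 - <<'E'
from m import *
t=ctrl.camera("top"); im=t["color"].astype(int)
d=cv2.imread("pics/top0.png").astype(int)
def cen(a,sel,box,z):
    x0,x1,y0,y1=box; m=np.zeros(a.shape[:2],"uint8"); m[y0:y1,x0:x1]=sel(a)[y0:y1,x0:x1]
    k=max(cv2.findContours(m,0,1)[0],key=cv2.contourArea); e=cv2.fitEllipse(cv2.convexHull(k)); return e,onz(t,e[0],z)
e,D=cen(d,lambda a:a[...,2]>140,(250,292,205,250),.014); print("dish",e,D)
e,H=cen(im,lambda a:(a[...,0]>215),(250,282,205,242),.118); print("head",e,H)
ax=np.array([.576,.067])
g=lambda p:np.degrees(np.arctan2(*(p[:2]-ax)[::-1]))
print(g(D),g(H),np.linalg.norm(D[:2]-ax),np.linalg.norm(H[:2]-ax),np.linalg.norm((D-H)[:2]))
E
```

```text
dish ((271.91290283203125, 227.87461853027344), (34.60386276245117, 35.63935089111328), 58.938758850097656) [0.53087249 0.20892928 0.014     ]
head ((267.56585693359375, 223.33993530273438), (24.750120162963867, 28.492334365844727), 54.96491622924805) [0.52408993 0.20574964 0.118     ]
107.6384647256493 110.51221059647958 0.1489308949964248 0.14814222664572552 0.007490873957856078
```

The head is about 7 mm short (2.9°), so I retrace the path and push 3.7 mm further at the bar.

Call:
{"name": "move_arm", "arguments": {
  "increments": [
    [0, 0.8, 0, 0, 0, 0, 0],
    [0, 0.8, 0, 0, 0, 0, 0],
    [0, 0.8, 0, 0, 0, 0, 0],
    [0, 0.8, 0, 0, 0, 0, 0],
    [0, 0.8, 0, 0, 0, 0, 0],
    [0, 0.8, 0, 0, 0, 0, 0],
    [0, 0, 0, 0, 0, 0, 0],
    [0, 0, 0, 0.5, 0, 0, 0],
    [0, 0, 0, 0.6, 0, 0, 0],
    [0, 0, 0, 0.6, 0, 0, 0],
    [0, 0, 0, 0.5, 0, 0, 0],
    [0, 0, 0, 0, 0, 0, 0],
    [0, 0, 0.2, 0, 0, 0, 0],
    [0, 0, 0.2, 0, 0, 0, 0],
    [0, 0, 0.2, 0, 0, 0, 0],
    [0, 0, 0.2, 0, 0, 0, 0],
    [0, 0, 0.06, 0, 0, 0, 0],
    [0, 0, 0, 0, 0, 0, 0]
  ]
}}

```text
time_s: 10.65
ee_pos: [0.5301, 0.1308, 0.0954]
eef_rot: [-3.141, -0.0, 1.886]
force: [0.2, 1.1, 0.1]
grip_width: 0.0004
grip_force: 0.0
```

Call:
{"name": "move_arm", "arguments": {
  "increments": [
    [0, 0, 0.02, 0, 0, 0, 0],
    [0, 0, 0.02, 0, 0, 0, 0],
    [0, 0, 0.02, 0, 0, 0, 0],
    [0, 0, 0.02, 0, 0, 0, 0],
    [0, 0, 0.02, 0, 0, 0, 0],
    [0, 0, 0.015, 0, 0, 0, 0],
    [0, 0, 0, 0, 0, 0, 0],
    [0, 0, 0, 0, 0, 0, 0],
    [0, 0, -0.1, 0, 0, 0, 0],
    [0, 0, -0.4, 0, 0, 0, 0],
    [0, 0, -0.4, 0, 0, 0, 0],
    [0, 0, 0, -0.5, 0, 0, 0],
    [0, 0, 0, -0.6, 0, 0, 0],
    [0, 0, 0, -0.6, 0, 0, 0],
    [0, 0, 0, -0.5, 0, 0, 0],
    [0, -0.9, 0, 0, 0, 0, 0],
    [0, -0.9, 0, 0, 0, 0, 0],
    [0, -0.9, 0, 0, 0, 0, 0],
    [0, -0.9, 0, 0, 0, 0, 0],
    [0, -0.9, 0, 0, 0, 0, 0]
  ]
}}

```text
time_s: 12.65
ee_pos: [0.5623, -0.0974, 0.2057]
eef_rot: [3.141, 0.0, 1.886]
force: [0.2, 1.5, -0.5]
grip_width: 0.0008
grip_force: 0.0
```

```bash
python3 - <<'E'
from m import *
t=ctrl.camera("top"); im=t["color"].astype(int)
m=np.zeros((400,640),"uint8"); m[200:242,245:282]=im[200:242,245:282,0]>215
k=max(cv2.findContours(m,0,1)[0],key=cv2.contourArea); e=cv2.fitEllipse(cv2.convexHull(k)); H=onz(t,e[0],.118)
print(e,H,np.linalg.norm((H-[.5305,.2085,0])[:2]), ctrl.get_obs()["ee_pos"])
for k,z in (("float_disc",.013),("stack_top",.03)):
  for r in ctrl.cut_out(k,t)[:2]: print(k,r["conf"],circ(t,r,z))
s=ctrl.camera("side"); cv2.imwrite("pics/side4.png",s["color"][130:330,180:440].repeat(3,0).repeat(3,1))
for r in ctrl.cut_out("read_button",s)[:1]: print(r["centre"],tri(t,(329.1,197.6),s,r["centre"][::-1]))
E
```

```text
((266.4294128417969, 221.12026977539062), (24.916250228881836, 27.254405975341797), 55.0118522644043) [0.52918865 0.20835823 0.118     ] 0.0013189908075006323 [ 0.56332917 -0.10272062  0.20524298]
float_disc 0.58 [0.4322 0.0815 0.0338]
float_disc 0.49 [0.6093 0.0629 0.0158]
stack_top 0.92 [ 0.4643 -0.03    0.0481]
[201.1, 304.0] (array([0.54616743, 0.08251089, 0.12807657]), np.float64(0.06973554999700465))
```

View pics/side4.png

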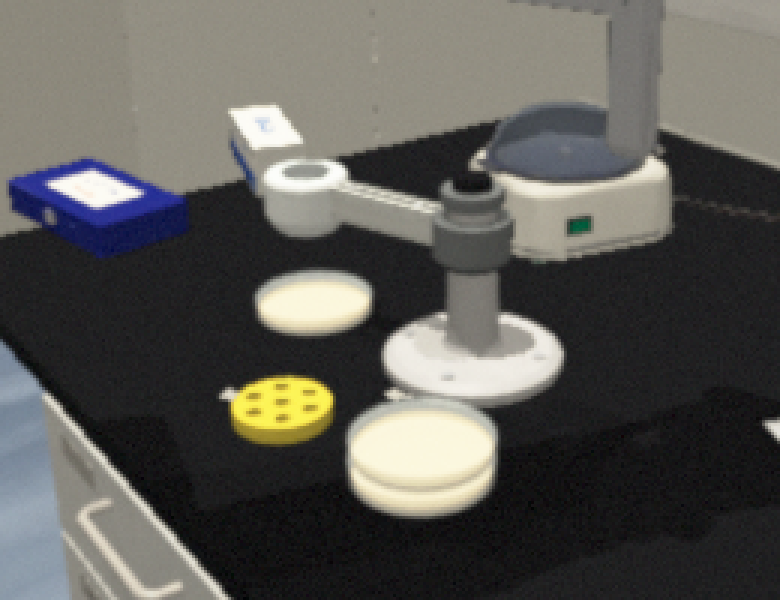

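The head now sits within about 2 mm of the dish centre, and the dishes and foam are where they were. Now the button, at (0.576, 0.067, about 0.138).

Call:
{"name": "move_arm", "arguments": {
  "increments": [
    [0, 0.525, 0.216, 0, 0, 0, 0],
    [0, 0.525, 0.216, 0, 0, 0, 0],
    [0, 0.525, 0.216, 0, 0, 0, 0],
    [0, 0.525, 0.216, 0, 0, 0, 0],
    [0, 0.525, 0.216, 0, 0, 0, 0],
    [0, 0.525, 0.216, 0, 0, 0, 0],
    [0, 0, 0, 0, 0, 0, 0],
    [0, 0, 0, 0.3, 0, 0, 0],
    [0, 0, 0, 0.3, 0, 0, 0],
    [0, 0, 0, 0.3, 0, 0, 0],
    [0, 0, 0, 0.2, 0, 0, 0],
    [0, 0, 0, 0, 0, 0, 0],
    [0, 0, 0, 0, 0, 0, 0]
  ]
}}

```text
time_s: 14.2
ee_pos: [0.5751, 0.0745, 0.151]
eef_rot: [3.141, 0.0, 1.886]
force: [0.3, 0.3, 0.2]
grip_width: 0.0005
grip_force: 0.0
```

```bash
python3 - <<'E'
from m import *
print(ctrl.get_obs()["ee_pos"],ctrl.get_obs()["force"])
s=ctrl.camera("side"); cv2.imwrite("pics/side5.png",s["color"][150:250,270:400].repeat(6,0).repeat(6,1))
E
```

```text
[0.57505692 0.07448927 0.15101717] [0.27609266 0.34491508 0.2204103 ]
```

View pics/side5.png

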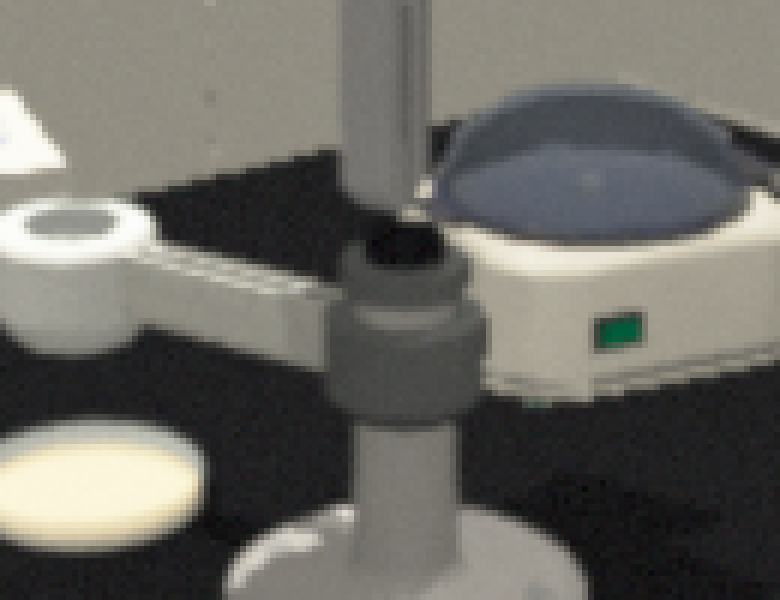

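Call:
{"name": "move_arm", "arguments": {
  "increments": [
    [0, -0.15, -0.03, 0, 0, 0, 0],
    [0, 0, 0, 0, 0, 0, 0],
    [0, 0, 0, 0.06, 0, 0, 0],
    [0, 0, 0, 0.06, 0, 0, 0],
    [0, 0, 0, 0.06, 0, 0, 0],
    [0, 0, 0, 0.04, 0, 0, 0],
    [0, 0, 0, 0.04, 0, 0, 0],
    [0, 0, 0, 0.04, 0, 0, 0],
    [0, 0, 0, 0, 0, 0, 0]
  ]
}}

```text
time_s: 15.15
ee_pos: [0.5762, 0.0668, 0.1379]
eef_rot: [3.14, 0.001, 1.886]
force: [-10.9, -2.4, 23.4]
grip_width: 0.0005
grip_force: 12.2
```

```bash
python3 - <<'E'
from m import *
o=ctrl.get_obs();print(o["ee_pos"],o["force"],o["moment"])
s=ctrl.camera("side"); cv2.imwrite("pics/side6.png",s["color"][150:250,270:400].repeat(6,0).repeat(6,1))
E
```

```text
[0.57615729 0.06676463 0.1378871 ] [-10.88310434  -2.38389472  23.42703896] [-0.53993328  2.1852709  -0.01592636]
```

View pics/side6.png

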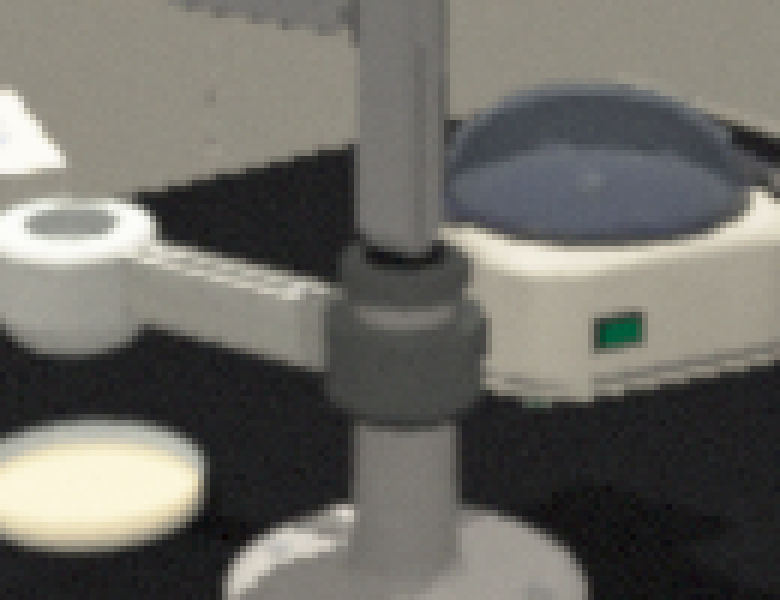

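The fingers press the button at (405,255) almost flush with the collar. The 23 N is well past the 5 N needed, so it is fully down. Lift off.

Call:
{"name": "move_arm", "arguments": {
  "increments": [
    [0, 0, 0, 0, 0, 0, 0],
    [0, 0, 0, -0.1, 0, 0, 0],
    [0, 0, 0, -0.2, 0, 0, 0],
    [0, 0, 0, -0.4, 0, 0, 0],
    [0, 0, 0, -0.5, 0, 0, 0],
    [0, 0, 0, -0.5, 0, 0, 0],
    [0, -0.8, 0, 0, 0, 0, 0],
    [0, -0.8, 0, 0, 0, 0, 0],
    [0, -0.8, 0, 0, 0, 0, 0],
    [0, -0.8, 0, 0, 0, 0, 0],
    [0, 0, 0, 0, 0, 0, 0],
    [0, 0, 0, 0, 0, 0, 0],
    [0, 0, 0, 0, 0, 0, 0]
  ]
}}

```text
time_s: 16.5
ee_pos: [0.6253, -0.0845, 0.2205]
eef_rot: [-3.141, -0.0, 1.887]
force: [-0.6, 0.0, -0.4]
grip_width: 0.0006
grip_force: 0.0
```

```bash
python3 - <<'E'
from m import *
o=ctrl.get_obs();print(o["ee_pos"],o["force"],o["time_s"])
t=ctrl.camera("top"); im=t["color"].astype(int)
m=np.zeros((400,640),"uint8"); m[200:242,245:282]=im[200:242,245:282,0]>215
k=max(cv2.findContours(m,0,1)[0],key=cv2.contourArea); e=cv2.fitEllipse(cv2.convexHull(k)); print(onz(t,e[0],.118))
s=ctrl.camera("side")["color"]; a=cv2.imread("pics/side4.png")[1::3,1::3]
b=s[130:330,180:440]; print("button area diff vs before press", np.abs(a.astype(int)-b)[50:75,145:170].mean(), "head/dish/rest",np.abs(a.astype(int)-b)[50:150,80:190].mean())
E
```

```text
[ 0.62532701 -0.08446662  0.22045433] [-0.64877157  0.01487017 -0.40753089] 16.5
[0.52918865 0.20835823 0.118     ]
button area diff vs before press 1.9962666666666666 head/dish/rest 2.6039090909090907
```

Head unmoved, and the button is back up (the picture matches the one before the press).

```bash
python3 -c "
from station import ctrl
print(ctrl.hand_in())"
```

```text
the job is handed in; nothing more can be done
None
```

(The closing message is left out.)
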